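# Turn up the fume-cupboard fan by sweeping a fingertip along its crescent bar

### The job

Turn the fume-cupboard fan up to full: with the fingers shut and pointing straight down, touch the slim end of the crescent-shaped bar on the round console and slide slowly along its whole curve to the broad end, pressing the springy bar lightly down without a break, then lift off. Press gently, do not lift the console or shove it out of place, and leave the glassware around it alone.

Things in the scene. Friction and masses are not known exactly. Their poses are not given: they have to be found in the camera images.
- console: Low round fan console, pale grey, 220 mm across and 34 mm high, about 1.8 kg, standing loose on the bench; origin at the centre of its underside, z up. A black crescent-shaped control bar curves around it; a fixed grey knob 38 mm across and 50 mm high stands at its centre, and a small blank display fills the gap between the crescent's ends.
- bar (a joint): How far the crescent bar is pressed down, m: 0 = up, 0.010 = bottom stop. The whole bar sinks together, level, on soft springs: about 1.4 N at first movement, 4.4 N at the bottom, and comes back up when let go; even at the bottom its top is 4 mm above the case. A light press is some 3 to 7 mm, and must not come up on the way.
- bar_0 (a point): Point on the middle line of the crescent bar's flat top, slim end (bar 14 mm wide here); sinks with the bar. The middle line is an arc of 75 mm radius about the console's centre, running 200 degrees anticlockwise (seen from above) from slim to broad end; bar_0 to bar_5 lie 40 degrees apart on it. The top is 48 mm above the bench when up. In the console's frame the arc runs from -100 to +100 degrees, measured from its x axis.
- bar_1 (a point): Point on the middle line of the crescent bar's flat top, a fifth of the way along; sinks with the bar.
- bar_2 (a point): Point on the middle line of the crescent bar's flat top, two fifths along; sinks with the bar.
- bar_3 (a point): Point on the middle line of the crescent bar's flat top, three fifths along; sinks with the bar.
- bar_4 (a point): Point on the middle line of the crescent bar's flat top, four fifths along; sinks with the bar.
- bar_5 (a point): Point on the middle line of the crescent bar's flat top, broad end (bar 36 mm wide here); sinks with the bar.
- bottle: Bystander: green reagent bottle with a black cap, 64 mm across, 140 mm high, loose; origin at the centre of its underside.
- beaker: Bystander: glass beaker, 68 mm across, 85 mm high, loose; origin at the centre of its underside.
- flask: Bystander: stoppered conical glass flask, 80 mm across its foot, 125 mm high, loose; origin at the centre of its underside.
There are look-alikes about, which are no part of the job. Of the things that look like the console, the largest one is meant.

How it is judged:
By the outcome, as a careful person would: the job done as asked, in the order asked, and still so for the second after the job is handed in, with the robot touching nothing.
It also fails if it takes over 54 s, if anything falls off the work surface, if the arm or the gripper's body presses on something with over 40 N, if the wrist force passes 120 N, or if a joint passes its speed limit or range.

### The arm

A 6-joint arm with a two-finger parallel gripper is mounted at the origin on the work surface. World frame = base frame: x ahead of the robot, y to its left, z up, the work surface at z = 0. Lengths are in m, angles in rad, forces in N, time in s.
With the tool pointing down it reaches from about 0.375 to 0.9 m from the base axis. Payload 3.1 kg.
Tool frame: the origin (TCP) lies between the finger pads; the fingertips stand 19 mm ahead of it and the grasp point (between the pads) is the TCP; z points along the fingers, y is the direction in which the jaws open and shut (so a half turn about z gives the same grasp; the last joint's range is limited). The gripper opens to 85 mm and grips with 20 to 120 N. Pads are 22 mm wide; open, the fingers measure 114 mm over their backs; the gripper's body (76 mm by 85 mm) begins 54 mm behind the grasp point. The pads swing forward as they close: fully open they stand 13 mm farther back than shut.
Start: joints at [1.151, 0.527, 1.433, -0, 1.181, -0.178], TCP at [0.15, 0.607, 0.25] pointing down, gripper open.
Joint ranges: [-3.08, 3.08], [-0.75, 2.2], [0.22, 2.44], [-1.43, 4.57], [0, 2.65], [-2.85, 2.85]. Speed limits (rad/s): [2.79, 2.79, 3.14, 3.14, 3.14, 3.14].

### API

Orientations are given as a unit quaternion [x, y, z, w].
In Python, from station import manip, optics, job gives the robot as it stands.
- The arm moves only by the shell command python3 -m inch 'ROWS' [OPENING] [FORCE]. ROWS is JSON, one flat list of numbers, 4 for each row, row after row: the shift along the world's x, y, z in cm, then the turn about the world's z in rad. A call has 1 to 20 rows; each row shifts and turns the commanded pose from where the row before left it; what a row does not reach is not made up. A row lasts 1/8 s, in which the tool goes at most 62.5 mm and 10.7 degrees, less where a joint would pass 70% of its speed; a pose out of reach is approached as far as the arm can. A call with a gripper value outside its range is refused whole. OPENING is the opening in per cent of the stroke, from 0 (shut) to 100 (fully open), set as the call begins (- or left out, the last holds). The fingers move at their own pace and stop on an object; FORCE is the grip in N (left out, the last holds). Time passes only in rows, so rows that do not move let the fingers close. It gives the time, the measured TCP pose, the force and the opening at its end, in the units of the state.
- manip.sense(): the state, without advancing time (a new reading comes with each control period).
- optics.snapshot(name): name is "scene" or "top" or "wrist"; returns (picture, depth): 400x640x3 uint8, red, green, blue; 400x640 float32, m along the optical axis (not along the pixel's ray), 0 where there is no reading.
- optics.camera_model(name): a dict with "mtx" (3x3 intrinsics, pixels), "camera_from_world" (4x4, takes a point from world to camera coordinates); the wrist camera has in their place "tool_from_camera" (4x4, takes a point from camera to tool coordinates, whose origin is the TCP and whose axes are the flange's). Camera axes: x right, y up, looking along -z (the intrinsics and any distortion apply to the point x, -y, -z); pixel columns grow to the right and rows downward; lengths in m; the calibration is good to about 2 mm. A picture is of the moment at which its call begins: read the wrist's pose just before it. camera_model takes no time and is no camera call.
- job.sign_off(): hands the job in, once; it reports no verdict.
The state is a dict: "t": time; "q": joint angles; "qd": joint speeds; "tau": joint torques, N m; "tcp_pos": TCP position; "tool_rot": TCP orientation; "force": force on the tool from outside, world axes, zero at the start; "ft_torque": the same for the moment, N m; "finger_gap": opening from 0.0 (shut) to 1.0 (fully open).
Only numpy, scipy, OpenCV 4.12 (cv2) and the standard library are available. Lean on these libraries where they do the work, as an engineer would, in place of code of your own. Each camera call takes 0.05 s, during which the arm holds its last target.

## Working session

There is one attempt and no reset: what is moved stays moved. The work goes in short steps, Python scripts to look and compute and a shell command to move; the robot and the scene stay as the last step left them, time stands still between calls to the robot, and variables do not carry over. Pictures are saved under pics/ and viewed, and the job is handed in when it is done.

```bash
mkdir -p pics
python3 - <<'E'
from station import manip, optics, job
import cv2,numpy as np
s=manip.sense();print(s['t'],s['tcp_pos'],s['tool_rot'],s['force'],s['finger_gap'])
for n in ("top","scene"):
    p,d=optics.snapshot(n);cv2.imwrite(f'pics/{n}0.png',p[:,:,::-1]);np.savez(f'{n}0.npz',p=p,d=d)
    m=optics.camera_model(n);print(n,m)
E
```

```text
0.0 [0.14933761 0.60619792 0.24933931] [ 1.20605375e-01  9.92699935e-01 -1.03953306e-03 -3.18224552e-04] [ 0.59531241 -0.7732722  -0.25966929] 1.000957893128733
top {'mtx': array([[474.41344701,   0.        , 320.89054793],
       [  0.        , 474.41344701, 200.54209815],
       [  0.        ,   0.        ,   1.        ]]), 'camera_from_world': array([[ 0.02452284, -0.99960645, -0.0136225 ,  0.00429125],
       [ 0.98110586,  0.02144862,  0.1922791 , -0.5014705 ],
       [-0.19191125, -0.01808034,  0.98124573, -1.2375344 ],
       [ 0.        ,  0.        ,  0.        ,  1.        ]])}
scene {'mtx': array([[434.22682883,   0.        , 318.50848945],
       [  0.        , 434.22682883, 203.58773984],
       [  0.        ,   0.        ,   1.        ]]), 'camera_from_world': array([[-4.81623329e-01,  8.76378038e-01, -7.09732558e-04,
         2.23446420e-01],
       [-6.49262319e-01, -3.56265165e-01,  6.71962480e-01,
         2.73713565e-01],
       [ 5.88640306e-01,  3.24093609e-01,  7.40584851e-01,
        -1.39768908e+00],
       [ 0.00000000e+00,  0.00000000e+00,  0.00000000e+00,
         1.00000000e+00]])}
```

View pics/top0.png

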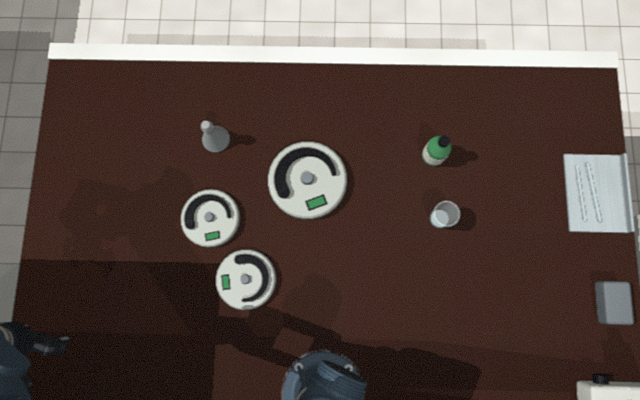

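View pics/scene0.png

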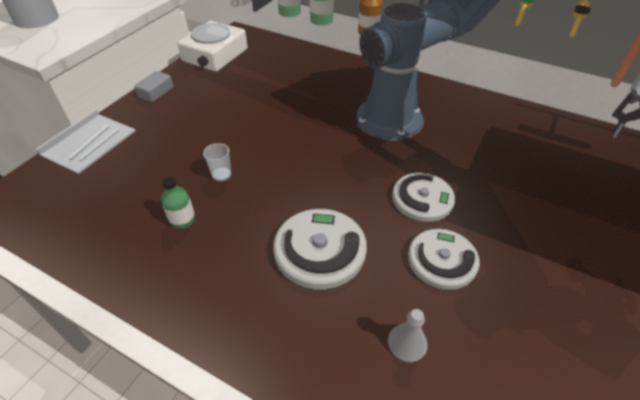

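```bash
cat > h.py <<'E'
import numpy as np,cv2
def ray(m,uv,z):
    K=m['mtx'];T=m['camera_from_world'];R=T[:3,:3];c=-R.T@T[:3,3]
    uv=np.atleast_2d(uv).astype(float)
    d=np.c_[(uv[:,0]-K[0,2])/K[0,0],-(uv[:,1]-K[1,2])/K[1,1],-np.ones(len(uv))]@R
    return c+d*((z-c[2])/d[:,2])[:,None]
def proj(m,P):
    P=np.atleast_2d(P);T=m['camera_from_world'];q=P@T[:3,:3].T+T[:3,3];K=m['mtx']
    return np.c_[K[0,0]*q[:,0]/-q[:,2]+K[0,2],-K[1,1]*q[:,1]/-q[:,2]+K[1,2]]
E
python3 - <<'E'
from station import optics
from h import *
from scipy.optimize import least_squares
for n,box in (("top",(255,130,360,230)),("scene",(262,198,378,295))):
    z=np.load(n+'0.npz');p=z['p'];m=optics.camera_model(n)
    x0,y0,x1,y1=box
    hsv=cv2.cvtColor(p,cv2.COLOR_RGB2HSV).astype(int)
    sub=p[y0:y1,x0:x1].astype(int);H=hsv[y0:y1,x0:x1]
    def pts(mask,ids=False):
        v,u=np.nonzero(mask);return np.c_[u+x0,v+y0]
    green=(sub[:,:,1]>sub[:,:,0]*1.4)&(sub[:,:,1]>60)
    g=ray(m,pts(green).mean(0),0.035)[0]
    pale=((sub.min(2)>95)).astype(np.uint8)
    cs,_=cv2.findContours(pale,cv2.RETR_EXTERNAL,cv2.CHAIN_APPROX_NONE)
    c=max(cs,key=cv2.contourArea);hull=cv2.convexHull(c)[:,0]+[x0,y0]
    W=ray(m,hull,0.034)
    f=least_squares(lambda q:np.hypot(W[:,0]-q[0],W[:,1]-q[1])-q[2],[W[:,0].mean(),W[:,1].mean(),.11],loss='soft_l1',f_scale=.002)
    # bar: dark inside the disc
    fill=np.zeros_like(pale);cv2.fillPoly(fill,[cv2.convexHull(c)],1)
    dark=((sub.max(2)<70)&(fill>0)).astype(np.uint8)
    k,lab,st,_=cv2.connectedComponentsWithStats(dark);i=1+st[1:,4].argmax()
    B=ray(m,pts(lab==i),0.048)
    print(n,'rim',f.x,'green',g,'n',len(B))
    for C in (f.x[:2],):
        r=np.hypot(*(B[:,:2]-C).T);a=np.unwrap(np.sort(np.arctan2(B[:,1]-C[1],B[:,0]-C[0])))
        gd=np.arctan2(*(C-g[:2])[::-1]);print('r range',r.min(),r.max(),'axis by green deg',np.degrees(gd))
        th=np.degrees((np.arctan2(B[:,1]-C[1],B[:,0]-C[0])-gd+np.pi)%(2*np.pi)-np.pi)
        print('ang range',th.min(),th.max())
        for q in range(-110,111,20):
            s=abs(th-q)<5
            if s.any():print(q,r[s].min().round(4),r[s].max().round(4),((r[s].min()+r[s].max())/2).round(4))
    o=cv2.resize(p[y0:y1,x0:x1,::-1],None,fx=6,fy=6,interpolation=cv2.INTER_CUBIC)
    for q in range(-100,101,40):
        a=gd+np.radians(q);u=proj(m,[f.x[0]+.075*np.cos(a),f.x[1]+.075*np.sin(a),.048])[0]
        cv2.circle(o,tuple(int(t) for t in (u-[x0,y0]+.5)*6),4,(0,0,255),-1)
    cv2.imwrite(f'pics/{n}_crop.png',o)
E
```

```text
top rim [0.5638059  0.05725005 0.10931107] green [0.49945778 0.02965133 0.035     ] n 859
r range 0.05746783216699937 0.08830388915011095 axis by green deg 23.21434751925161
ang range -104.09921351323806 112.25864927640782
-90 0.0692 0.0817 0.0754
-70 0.068 0.084 0.076
-50 0.0672 0.0851 0.0761
-30 0.0652 0.086 0.0756
-10 0.063 0.0867 0.0748
10 0.0614 0.0869 0.0742
30 0.0601 0.0876 0.0739
50 0.0586 0.0875 0.0731
70 0.0586 0.0863 0.0725
90 0.0575 0.0875 0.0725
110 0.0598 0.0849 0.0723
scene rim [0.57124164 0.06298414 0.11310774] green [0.49644987 0.03039193 0.035     ] n 704
r range 0.05868308602966413 0.08560887318709495 axis by green deg 23.546258959752986
ang range -107.39960127980206 91.85795706468843
-110 0.0781 0.0793 0.0787
-90 0.0719 0.0804 0.0761
-70 0.0691 0.0814 0.0752
-50 0.0664 0.0834 0.0749
-30 0.064 0.0836 0.0738
-10 0.0636 0.0838 0.0737
10 0.0605 0.0844 0.0724
30 0.0587 0.0845 0.0716
50 0.068 0.085 0.0765
70 0.0683 0.0849 0.0766
90 0.0695 0.0836 0.0766
```

View pics/top_crop.png

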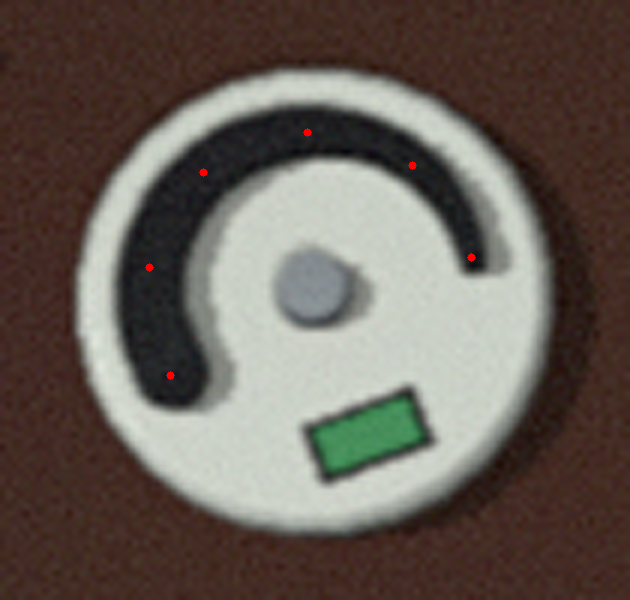

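View pics/scene_crop.png

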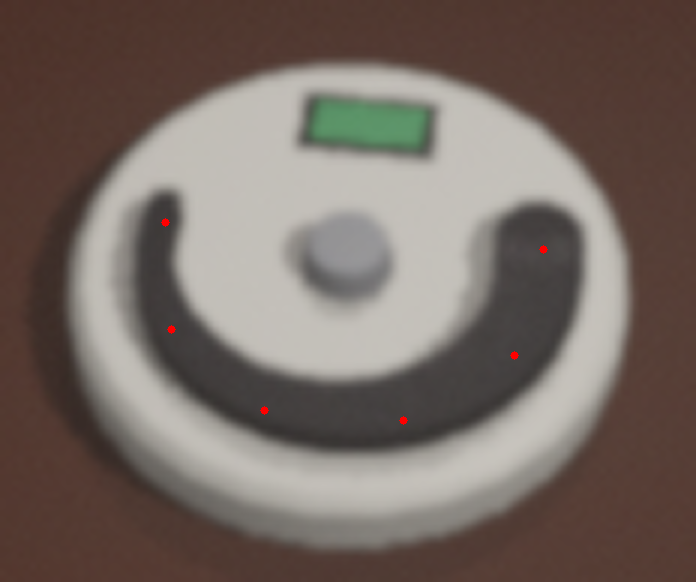

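```bash
python3 -c "
from station import optics
print(optics.camera_model('wrist'))"; python3 -m inch '[2,-3,0,0,2,-3,0,0,2,-3,0,0,2,-3,0,0,2,-3,0,0,2,-3,0,0,2,-3,0,0,2,-3,0,0,2,-3,0,0,2,-3,0,0,2,-3,0,0,2,-3,0,0,2,-3,0,0,2,-3,0,0,2,-3,0,0,2,-3,0,0,2,-3,0,0,2,-3,0,0]' 0 40
```

```text
{'mtx': array([[352.24223229,   0.        , 320.77394039],
       [  0.        , 352.24223229, 205.26851829],
       [  0.        ,   0.        ,   1.        ]]), 'tool_from_camera': array([[ 4.18405874e-04,  9.65955377e-01,  2.58708396e-01,
         6.43985088e-02],
       [ 9.99999905e-01, -3.72946665e-04, -2.24793624e-04,
         2.78190391e-04],
       [-1.20656176e-04,  2.58708466e-01, -9.65955442e-01,
        -1.23760898e-01],
       [ 0.00000000e+00,  0.00000000e+00,  0.00000000e+00,
         1.00000000e+00]])}
t: 2.35
tcp_pos: [0.5099, 0.0658, 0.25]
tool_rot: [0.121, 0.993, 0.0, -0.0]
force: [0.4, 0.3, 0.6]
finger_gap: 0.0
```

Run:
```python
from station import manip, optics
import cv2,numpy as np
s=manip.sense();p,d=optics.snapshot('wrist');print(s['t'],s['tcp_pos'],s['tool_rot'],s['force'])
np.savez('w0.npz',p=p,d=d,pos=s['tcp_pos'],rot=s['tool_rot']);cv2.imwrite('pics/w0.png',p[:,:,::-1])
```

```text
2.35 [0.50988534 0.06577051 0.25000354] [ 1.20720706e-01  9.92686431e-01  5.49693789e-05 -3.97604408e-04] [0.39669288 0.25784811 0.57721442]
```

View pics/w0.png

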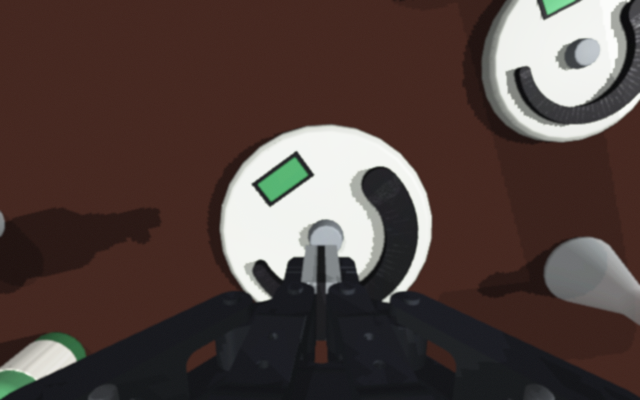

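```bash
cat > w.py <<'E'
from h import *
from station import optics
from scipy.spatial.transform import Rotation as Ro
from scipy.optimize import least_squares
def wm(pos,rot):
    m=dict(optics.camera_model('wrist'));A=np.eye(4);A[:3,:3]=Ro.from_quat(rot).as_matrix();A[:3,3]=pos
    m['camera_from_world']=np.linalg.inv(A@m['tool_from_camera']);return m
E
python3 - <<'E'
from w import *
z=np.load('w0.npz');p=z['p'].astype(int);m=wm(z['pos'],z['rot'])
x0,y0,x1,y1=200,110,450,300
sub=p[y0:y1,x0:x1];pale=(sub.min(2)>120).astype(np.uint8)
cs,_=cv2.findContours(pale,cv2.RETR_EXTERNAL,cv2.CHAIN_APPROX_NONE);c=max(cs,key=cv2.contourArea)
h=cv2.convexHull(c)[:,0]+[x0,y0];h=h[h[:,1]<285]
W=ray(m,h,.034)
for fr in (0,1):
    f=least_squares(lambda q:np.hypot(W[:,0]-q[0],W[:,1]-q[1])-(q[2] if fr else .11),[.56,.06,.11],loss='soft_l1',f_scale=.002);print('rim',f.x,np.abs(f.fun).mean())
g=np.argwhere((sub[:,:,1]>sub[:,:,0]*1.4)&(sub[:,:,1]>60)).mean(0)[::-1]+[x0,y0];G=ray(m,g,.035)[0]
K=ray(m,[326,231],.05)[0];print('green',g,G,'knob',K)
C=f.x[:2];print(np.degrees(np.arctan2(*(C-G[:2])[::-1])))
dark=((sub.max(2)<70)).astype(np.uint8);yy,xx=np.nonzero(dark);u=np.c_[xx+x0,yy+y0]
u=u[(u[:,0]>355)&(u[:,0]<425)&(u[:,1]<260)];B=ray(m,u,.048)
r=np.hypot(*(B[:,:2]-C).T);th=np.degrees(np.arctan2(B[:,1]-C[1],B[:,0]-C[0]))
s=(r<.1)&(r>.05)
for q in range(50,150,10):
    k=s&(abs(th-q)<3)
    if k.any():print(q,r[k].min(),r[k].max(),(r[k].min()+r[k].max())/2)
print(th[s].max())
E
```

```text
rim [0.56781267 0.05731712 0.11      ] 0.0013589850316128602
rim [0.565221   0.05778491 0.10763838] 0.00015316424387168404
green [282.65811966 178.97863248] [0.50067043 0.03008576 0.035     ] knob [0.55778127 0.05955077 0.05      ]
23.224544396738533
60 0.057632982368360286 0.08848424496233814 0.07305861366534921
70 0.057444290311316856 0.08856000834874427 0.07300214933003056
80 0.05783848130190885 0.08822457278332659 0.07303152704261771
90 0.0572873512809549 0.08904016875087775 0.07316376001591632
100 0.05732290389867792 0.08909114121736474 0.07320702255802133
110 0.05658848346661138 0.08933056072601075 0.07295952209631107
120 0.055863995581022466 0.0894970819847258 0.07268053878287413
130 0.057544697944319705 0.08850903050223652 0.07302686422327812
136.59752497863255
```

Run:
```python
from w import *
def pt(m,d,u,v):
    T=m['camera_from_world'];K=m['mtx'];z=d[v-1:v+2,u-1:u+2];z=np.median(z[z>0]) if (z>0).any() else np.nan
    c=np.array([(u-K[0,2])/K[0,0]*z,-(v-K[1,2])/K[1,1]*z,-z]);return T[:3,:3].T@(c-T[:3,3])
z=np.load('w0.npz');m=wm(z['pos'],z['rot'])
for u in ((320,150),(250,230),(340,200),(385,190),(400,230),(330,228),(100,100),(500,200)):print('w',u,pt(m,z['d'],*u).round(4))
for n,L in (('top',((307,205),(340,185),(307,177),(280,180),(250,80),(307,152))),('scene',((320,270),(300,235),(320,240),(350,250),(200,250)))):
    z=np.load(n+'0.npz');m=optics.camera_model(n)
    for u in L:print(n,u,pt(m,z['d'],*u).round(4))
```

```text
w (320, 150) [0.4822 0.0722 0.0346]
w (250, 230) [ 0.5437 -0.0164  0.034 ]
w (340, 200) [0.5349 0.0797 0.0339]
w (385, 190) [0.5318 0.1232 0.0488]
w (400, 230) [0.5745 0.1297 0.0485]
w (330, 228) [0.5559 0.064  0.0495]
w (100, 100) [ 0.383  -0.1341 -0.0004]
w (500, 200) [5.854e-01 2.492e-01 5.000e-04]
top (307, 205) [0.4906 0.0539 0.0354]
top (340, 185) [ 0.5497 -0.0355  0.0308]
top (307, 177) [0.5662 0.0556 0.0484]
top (280, 180) [0.5567 0.1295 0.0461]
top (250, 80) [8.707e-01 2.362e-01 3.000e-04]
top (307, 152) [0.6376 0.0578 0.0476]
scene (320, 270) [0.6406 0.1008 0.0484]
scene (300, 235) [0.569  0.0075 0.0351]
scene (320, 240) [0.5708 0.0627 0.0523]
scene (350, 250) [0.5603 0.1348 0.0482]
scene (200, 250) [ 7.019e-01 -1.954e-01  6.000e-04]
```

```bash
python3 -m inch '[1.2,-1.4,-1,0,1.2,-1.4,-1,0,1.2,-1.4,-1,0,1.2,-1.4,-1,0,1.1,-1.4,-1,0,1.1,-1.4,-1,0,0,0,-2.5,0,0,0,-2.5,0,0,0,-2.5,0,0,0,-2.5,0,0,0,0,0,0,0,0,0,0,0,0,0]'
python3 - <<'E'
from station import manip, optics
import cv2,numpy as np
s=manip.sense();print(s['tcp_pos'],s['force'])
o=[]
for n,b in (("top",(255,110,395,230)),("scene",(250,170,390,290))):
    p,d=optics.snapshot(n);o.append(cv2.resize(p[b[1]:b[3],b[0]:b[2],::-1],(400,343),interpolation=cv2.INTER_CUBIC))
cv2.imwrite('pics/c1.png',np.hstack(o))
E
```

```text
t: 4.03
tcp_pos: [0.5805, -0.0175, 0.0914]
tool_rot: [0.121, 0.993, -0.0, 0.001]
force: [-0.1, 0.7, -0.1]
finger_gap: 0.001
[ 0.58052225 -0.01746244  0.09144425] [-0.12423477  0.72823519 -0.1163711 ]
```

View pics/c1.png

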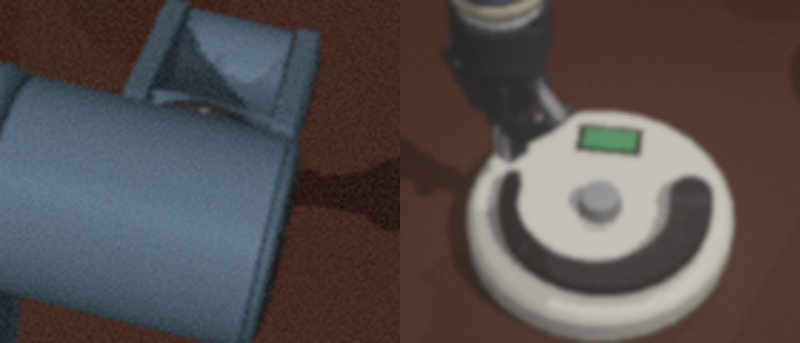

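```bash
python3 -m inch '[0,0,-0.7,0,0,0,-0.7,0,0,0,-0.6,0,0,0,0,0,0,0,0,0]'
```

```text
t: 4.75
tcp_pos: [0.5796, -0.0172, 0.0702]
tool_rot: [0.121, 0.993, 0.0, -0.0]
force: [0.1, -0.5, 0.8]
finger_gap: -0.0
```

```bash
python3 -m inch '[0,0,-0.1,0,0,0,-0.1,0,0,0,-0.1,0,0,0,-0.1,0,0,0,0,0]'
```

```text
t: 5.38
tcp_pos: [0.5797, -0.0172, 0.0664]
tool_rot: [0.121, 0.993, -0.0, 0.0]
force: [-1.0, -0.3, 1.5]
finger_gap: 0.001
```

```bash
python3 -m inch '[0,0,-0.1,0,0,0,-0.1,0,0,0,-0.1,0,0,0,-0.1,0,0,0,0,0]'
python3 - <<'E'
from station import manip, optics
import numpy as np
F=[];Z=[]
for i in range(4):
    s=manip.sense();F.append(s['force'][2]);Z.append(s['tcp_pos'][2]);p,d=optics.snapshot('scene')
print(F,Z)
E
```

```text
t: 6.0
tcp_pos: [0.5797, -0.0172, 0.0623]
tool_rot: [0.121, 0.993, -0.0, 0.0]
force: [-1.0, -0.6, 3.7]
finger_gap: -0.001
[np.float64(3.701017181554824), np.float64(3.2665611292511354), np.float64(3.358306799881392), np.float64(2.872774483235737)] [np.float64(0.0623050833465082), np.float64(0.062343482292781326), np.float64(0.06233673352537538), np.float64(0.06236129899471286)]
```

Run:
```python
import numpy as np
C=np.array([.566,.0565]);a=np.radians(22.7+np.linspace(-102,102,109))
P=np.round((C+.075*np.c_[np.cos(a),np.sin(a)])*100,2);P[0]=[58.0,-1.7]
D=np.round(np.diff(P,axis=0),2)
for i in range(0,108,18):print(P[i+18],','.join(f'{x:g},{y:g},0,0' for x,y in D[i:i+18]))
```

```text
[61.88  0.32] 0.23,0.03,0,0,0.25,0.06,0,0,0.23,0.06,0,0,0.24,0.08,0,0,0.23,0.08,0,0,0.23,0.09,0,0,0.23,0.09,0,0,0.23,0.11,0,0,0.22,0.11,0,0,0.21,0.12,0,0,0.22,0.12,0,0,0.2,0.14,0,0,0.21,0.14,0,0,0.2,0.14,0,0,0.19,0.15,0,0,0.19,0.16,0,0,0.19,0.17,0,0,0.18,0.17,0,0
[63.95  4.18] 0.17,0.18,0,0,0.17,0.18,0,0,0.16,0.19,0,0,0.15,0.19,0,0,0.15,0.2,0,0,0.14,0.2,0,0,0.13,0.21,0,0,0.13,0.21,0,0,0.12,0.21,0,0,0.12,0.22,0,0,0.1,0.23,0,0,0.1,0.22,0,0,0.09,0.23,0,0,0.09,0.24,0,0,0.07,0.23,0,0,0.07,0.24,0,0,0.06,0.24,0,0,0.05,0.24,0,0
[63.52  8.54] 0.05,0.24,0,0,0.04,0.25,0,0,0.02,0.24,0,0,0.02,0.25,0,0,0.02,0.25,0,0,0,0.24,0,0,0,0.25,0,0,-0.02,0.25,0,0,-0.02,0.24,0,0,-0.03,0.25,0,0,-0.03,0.24,0,0,-0.05,0.25,0,0,-0.05,0.24,0,0,-0.06,0.24,0,0,-0.07,0.24,0,0,-0.08,0.23,0,0,-0.08,0.23,0,0,-0.09,0.23,0,0
[60.72 11.92] -0.1,0.23,0,0,-0.11,0.22,0,0,-0.11,0.22,0,0,-0.12,0.22,0,0,-0.13,0.21,0,0,-0.13,0.21,0,0,-0.15,0.2,0,0,-0.14,0.2,0,0,-0.16,0.19,0,0,-0.16,0.19,0,0,-0.17,0.18,0,0,-0.17,0.18,0,0,-0.18,0.17,0,0,-0.18,0.16,0,0,-0.19,0.16,0,0,-0.2,0.15,0,0,-0.2,0.15,0,0,-0.2,0.14,0,0
[56.51 13.15] -0.21,0.13,0,0,-0.21,0.13,0,0,-0.22,0.11,0,0,-0.22,0.12,0,0,-0.23,0.1,0,0,-0.22,0.1,0,0,-0.24,0.08,0,0,-0.23,0.09,0,0,-0.23,0.07,0,0,-0.24,0.06,0,0,-0.24,0.06,0,0,-0.25,0.05,0,0,-0.24,0.04,0,0,-0.24,0.04,0,0,-0.25,0.02,0,0,-0.25,0.02,0,0,-0.24,0.01,0,0,-0.25,0,0,0
[52.33 11.82] -0.25,-0.01,0,0,-0.25,-0.01,0,0,-0.24,-0.03,0,0,-0.25,-0.03,0,0,-0.24,-0.04,0,0,-0.24,-0.04,0,0,-0.24,-0.06,0,0,-0.24,-0.06,0,0,-0.24,-0.08,0,0,-0.23,-0.07,0,0,-0.24,-0.09,0,0,-0.22,-0.1,0,0,-0.23,-0.1,0,0,-0.22,-0.11,0,0,-0.22,-0.11,0,0,-0.21,-0.13,0,0,-0.21,-0.13,0,0,-0.21,-0.13,0,0
```

```bash
python3 -m inch '[0.23,0.03,0,0,0.25,0.06,0,0,0.23,0.06,0,0,0.24,0.08,0,0,0.23,0.08,0,0,0.23,0.09,0,0,0.23,0.09,0,0,0.23,0.11,0,0,0.22,0.11,0,0]'
```

```text
t: 7.32
tcp_pos: [0.6008, -0.0101, 0.0623]
tool_rot: [0.121, 0.993, -0.0, 0.0]
force: [-1.7, -0.7, 2.7]
finger_gap: -0.001
```

```bash
python3 -m inch '[0.21,0.12,0,0,0.22,0.12,0,0,0.2,0.14,0,0,0.21,0.14,0,0,0.2,0.14,0,0,0.19,0.15,0,0,0.19,0.16,0,0,0.19,0.17,0,0,0.18,0.17,0,0]'
python3 - <<'E'
from station import manip, optics
import cv2,numpy as np
b=(250,170,390,290)
s=manip.sense();print(s['tcp_pos'],s['force'])
p,d=optics.snapshot('scene');cv2.imwrite('pics/c2.png',cv2.resize(p[b[1]:b[3],b[0]:b[2],::-1],(690,591),interpolation=cv2.INTER_CUBIC))
E
```

```text
t: 8.45
tcp_pos: [0.6186, 0.0031, 0.0623]
tool_rot: [0.121, 0.993, -0.0, 0.0]
force: [-1.4, -1.7, 4.0]
finger_gap: -0.007
[0.61862412 0.00310471 0.0623456 ] [-1.39660501 -1.728566    3.9721517 ]
```

View pics/c2.png

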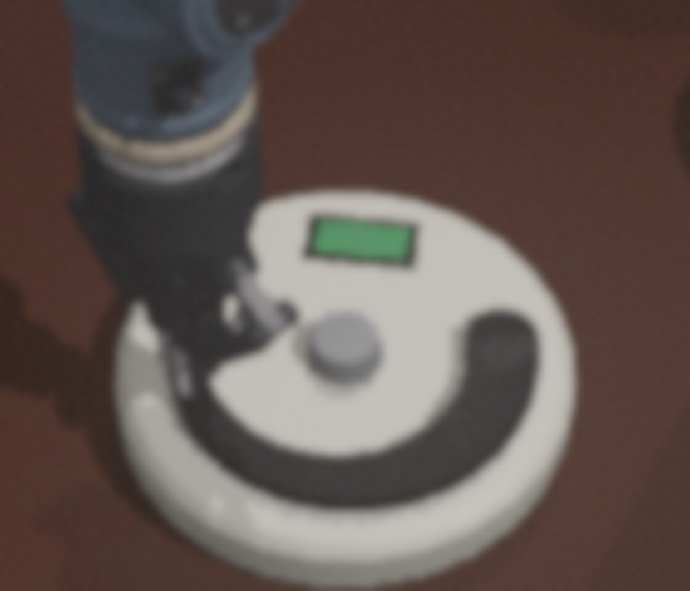

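Run:
```python
from w import *
m=optics.camera_model('scene')
for P in ([.6186,.0031,.0433],[.566,.0565,.05],[.571,.06,.05],[.566,.0565,.034]):print(P,((proj(m,P)[0]-[250,170])*4.93).round(0))
C=np.array([.566,.0565])
z=cv2.imread('pics/c2.png')
for i,q in enumerate(range(-100,101,10)):
    for dr,col in ((0,(0,0,255)),(-(7+11*(q+100)/200)/1000,(0,255,0)),((7+11*(q+100)/200)/1000,(0,255,0))):
        a=np.radians(22.7+q);r=.075+dr;u=(proj(m,[C[0]+r*np.cos(a),C[1]+r*np.sin(a),.043])[0]-[250,170]+.5)*4.93
        cv2.circle(z,tuple(int(t) for t in u),3,col,-1)
for t in np.linspace(0,6.28,60):
    u=(proj(m,[C[0]+.11*np.cos(t),C[1]+.11*np.sin(t),.0])[0]-[250,170]+.5)*4.93;cv2.circle(z,tuple(int(t) for t in u),2,(255,255,0),-1)
cv2.imwrite('pics/c3.png',z)
```

```text
[0.6186, 0.0031, 0.0433] [184. 379.]
[0.566, 0.0565, 0.05] [338. 336.]
[0.571, 0.06, 0.05] [340. 346.]
[0.566, 0.0565, 0.034] [338. 356.]
```

View pics/c3.png

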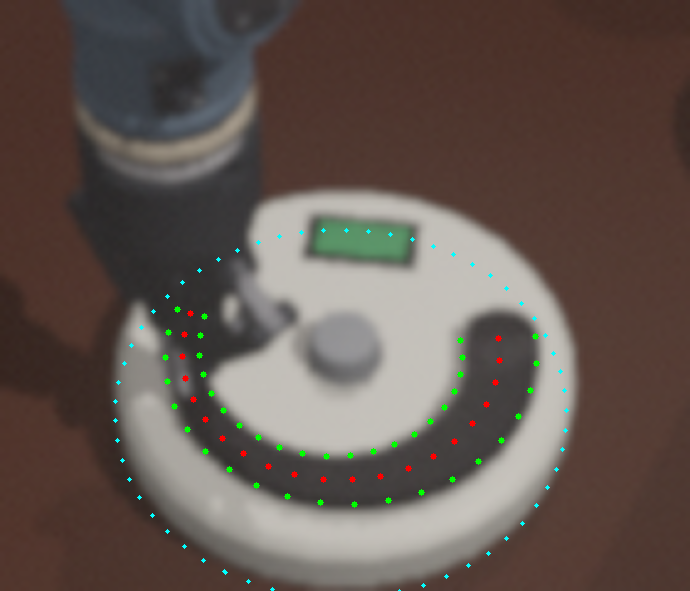

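```bash
python3 -m inch '[0.17,0.18,0,0,0.17,0.18,0,0,0.16,0.19,0,0,0.15,0.19,0,0,0.15,0.2,0,0,0.14,0.2,0,0,0.13,0.21,0,0,0.13,0.21,0,0,0.12,0.21,0,0,0.12,0.22,0,0,0.1,0.23,0,0,0.1,0.22,0,0,0.09,0.23,0,0,0.09,0.24,0,0,0.07,0.23,0,0,0.07,0.24,0,0,0.06,0.24,0,0,0.05,0.24,0,0]'
```

```text
t: 10.75
tcp_pos: [0.6392, 0.0418, 0.0623]
tool_rot: [0.121, 0.993, -0.0, 0.0]
force: [-0.4, -2.2, 3.5]
finger_gap: 0.003
```

```bash
python3 -m inch '[0.05,0.24,0,0,0.04,0.25,0,0,0.02,0.24,0,0,0.02,0.25,0,0,0.02,0.25,0,0,0,0.24,0,0,0,0.25,0,0,-0.02,0.25,0,0,-0.02,0.24,0,0,-0.03,0.25,0,0,-0.03,0.24,0,0,-0.05,0.25,0,0,-0.05,0.24,0,0,-0.06,0.24,0,0,-0.07,0.24,0,0,-0.08,0.23,0,0,-0.08,0.23,0,0,-0.09,0.23,0,0]'
python3 - <<'E'
from station import manip, optics
import cv2
b=(250,170,390,290)
s=manip.sense();print(s['tcp_pos'],s['force'])
p,d=optics.snapshot('scene');cv2.imwrite('pics/c4.png',cv2.resize(p[b[1]:b[3],b[0]:b[2],::-1],(690,591),interpolation=cv2.INTER_CUBIC))
E
```

```text
t: 13.0
tcp_pos: [0.6348, 0.0854, 0.0623]
tool_rot: [0.121, 0.993, 0.0, 0.0]
force: [1.1, -1.6, 3.3]
finger_gap: -0.001
[0.63482864 0.08535349 0.06234452] [ 1.10894736 -1.64846939  3.27805643]
```

View pics/c4.png

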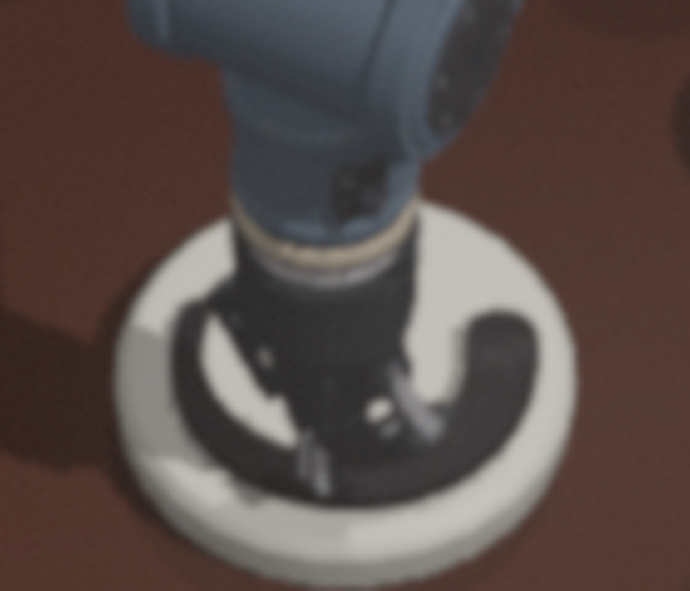

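The picture shows the tip on the bar at about (330,490), with the console rim still spanning columns 115 to 577, so it has not moved. I'll carry on.

```bash
python3 -m inch '[-0.1,0.23,0,0,-0.11,0.22,0,0,-0.11,0.22,0,0,-0.12,0.22,0,0,-0.13,0.21,0,0,-0.13,0.21,0,0,-0.15,0.2,0,0,-0.14,0.2,0,0,-0.16,0.19,0,0,-0.16,0.19,0,0,-0.17,0.18,0,0,-0.17,0.18,0,0,-0.18,0.17,0,0,-0.18,0.16,0,0,-0.19,0.16,0,0,-0.2,0.15,0,0,-0.2,0.15,0,0,-0.2,0.14,0,0]'
```

```text
t: 15.3
tcp_pos: [0.6067, 0.1191, 0.0623]
tool_rot: [0.121, 0.993, 0.0, 0.0]
force: [1.4, -1.5, 3.1]
finger_gap: 0.002
```

```bash
python3 -m inch '[-0.21,0.13,0,0,-0.21,0.13,0,0,-0.22,0.11,0,0,-0.22,0.12,0,0,-0.23,0.1,0,0,-0.22,0.1,0,0,-0.24,0.08,0,0,-0.23,0.09,0,0,-0.23,0.07,0,0,-0.24,0.06,0,0,-0.24,0.06,0,0,-0.25,0.05,0,0,-0.24,0.04,0,0,-0.24,0.04,0,0,-0.25,0.02,0,0,-0.25,0.02,0,0,-0.24,0.01,0,0,-0.25,0,0,0]'
```

```text
t: 17.55
tcp_pos: [0.5646, 0.1313, 0.0623]
tool_rot: [0.121, 0.993, 0.0, 0.0]
force: [1.6, -0.6, 2.7]
finger_gap: -0.005
```

```bash
python3 -m inch '[-0.25,-0.01,0,0,-0.25,-0.01,0,0,-0.24,-0.03,0,0,-0.25,-0.03,0,0,-0.24,-0.04,0,0,-0.24,-0.04,0,0,-0.24,-0.06,0,0,-0.24,-0.06,0,0,-0.24,-0.08,0,0,-0.23,-0.07,0,0,-0.24,-0.09,0,0,-0.22,-0.1,0,0,-0.23,-0.1,0,0,-0.22,-0.11,0,0,-0.22,-0.11,0,0,-0.21,-0.13,0,0,-0.21,-0.13,0,0,-0.21,-0.13,0,0,0,0,0,0,0,0,0,0]'
python3 - <<'E'
from station import manip, optics
import cv2
b=(250,170,390,290)
s=manip.sense();print(s['tcp_pos'],s['force'])
p,d=optics.snapshot('scene');cv2.imwrite('pics/c5.png',cv2.resize(p[b[1]:b[3],b[0]:b[2],::-1],(690,591),interpolation=cv2.INTER_CUBIC))
E
```

```text
t: 20.05
tcp_pos: [0.5224, 0.1178, 0.0622]
tool_rot: [0.121, 0.993, -0.0, -0.001]
force: [0.3, -0.7, 4.0]
finger_gap: -0.003
[0.52240687 0.11780654 0.06219948] [ 0.33090733 -0.6964354   3.97190189]
```

View pics/c5.png

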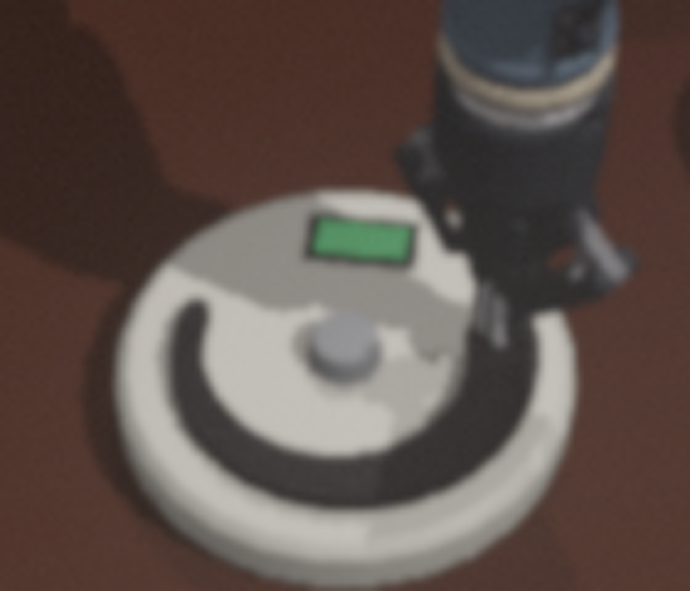

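The tip is at about (505,340), on the broad end, and the console has not moved. I'll go 5 mm further for margin, then lift.

```bash
python3 -m inch '[-0.2,-0.14,0,0,-0.2,-0.14,0,0,0,0,0,0,0,0,0,0,0,0,0.2,0,0,0,0.3,0,0,0,0.5,0,0,0,1,0,0,0,2,0,0,0,3,0,0,0,3,0,0,0,3,0,0,0,0,0,0,0,0,0]'; python3 -m inch '[-2,3,2,0,-2,3,2,0,-2,3,2,0,-2,3,1,0,-2,3,0,0,-2,3,0,0,-2,3,0,0,-2,3,0,0,0,0,0,0,0,0,0,0,0,0,0,0]'
python3 - <<'E'
from station import manip, optics
import cv2,numpy as np
s=manip.sense();print(s['t'],s['tcp_pos'],s['force'])
b=(250,170,390,290);o=[]
p,d=optics.snapshot('scene');o.append(cv2.resize(p[:,:,::-1],(400,250)))
q,d=optics.snapshot('top');o.append(cv2.resize(q[:,:,::-1],(400,250)));cv2.imwrite('pics/c6.png',np.hstack(o))
for n,im,(x0,y0,x1,y1) in (('scene',p,(262,198,378,295)),('top',q,(255,130,360,230))):
    a=np.load(n+'0.npz')['p']
    for i in (a,im):
        r=i[y0:y1,x0:x1].astype(int);print(n,np.argwhere((r[:,:,1]>r[:,:,0]*1.4)&(r[:,:,1]>60)).mean(0)[::-1]+[x0,y0])
E
```

```text
t: 21.85
tcp_pos: [0.5181, 0.1152, 0.192]
tool_rot: [0.121, 0.993, -0.0, -0.001]
force: [-0.7, 0.0, -0.6]
finger_gap: -0.001
t: 23.22
tcp_pos: [0.3594, 0.3543, 0.2618]
tool_rot: [0.121, 0.993, -0.0, -0.0]
force: [-0.1, -0.3, -0.3]
finger_gap: -0.0
23.225 [0.35937474 0.35433559 0.26182833] [-0.11264067 -0.33796896 -0.27950663]
scene [322.95535714 218.16964286]
scene [322.84210526 218.1754386 ]
top [315.93421053 202.03289474]
top [315.87417219 202.0397351 ]
```

View pics/c6.png

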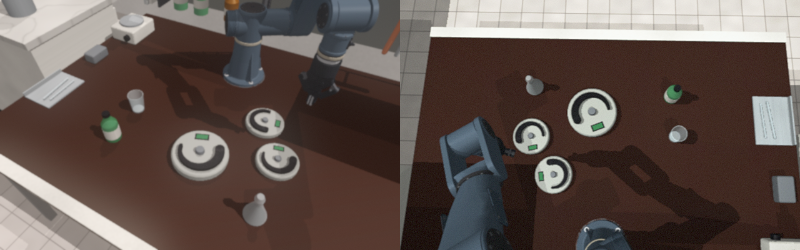

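The console and glassware are where they started, and the arm is clear of everything.

```bash
python3 -c "
from station import job
print(job.sign_off())"
```

```text
the job is handed in; nothing more can be done
None
```

I slid the shut fingers along the whole crescent bar of the largest console, from slim end to broad end, then lifted off. The job was handed in at about 23 s; `sign_off` gave no verdict.

- **Slide:** I touched down at the slim end and moved along the 75 mm arc at about 20 mm/s. I started 2° before the slim end and stopped a few millimetres past the broad-end point.
- **Press:** The fingertip height stayed at 0.0622–0.0623 m at every check. That puts the bar about 5 mm down. The vertical force readings were 2.7–4.0 N, with roughly 0.5–0.8 N of noise. I checked these only at the end of each move, not continuously.
- **After lift-off:** The wrist force was back to about zero. The console display was within 0.2 pixel of where it started in both fixed cameras. By eye, the bottle, beaker and flask had not moved.

**Disagreements:**
- **Console centre:** Estimates from the three cameras differed by several millimetres. The scene camera's rim fit was the outlier. I used a compromise of (0.566, 0.0565), which lined up with the bar in the scene picture to about 2 mm.
- **Press depth:** The average force at touchdown suggested nearer 6 mm, and the highest single reading about 8–9 mm if taken at face value. I trusted the height reading over the noisy force.

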